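Put the paint tin away in the table easel's drawer

TASK

Clear up after painting: lay the closed black paint tin flat, lid up, in the wide empty bay of the table easel's open drawer, reaching in under the sloping board without knocking the board, and let go of it. Then slide the drawer fully home. Leave everything else on the table where it is.

Things in the scene. Friction and masses are not known exactly. Their poses are not given: they have to be found in the camera images.
- tin: Closed black enamelled watercolour tin lying lid up on the table to the right of the easel: a flat box 112 mm long (its x), 62 mm wide (its y) and 24 mm high, 0.15 to 0.3 kg, rigid, does not open. Origin: centre of its underside; z up through the lid. At the start its x axis points away from the robot to within 35 degrees.
- easel: Wooden table easel box, fixed: 280 mm deep (its x), 360 mm wide (y), 110 mm high, a drawer below, a compartment above. Origin: on the table under the middle of its front face, which holds the drawer and looks along its -x, towards the robot to within 12 degrees; the box lies on the +x side of it. The drawer's opening ends 60 mm above the table; above it is solid box front.
- board: The easel's sloping lid: fixed plywood board, 330 mm along the slope (its x), 380 mm wide (y), 12 mm thick, rising 12 degrees away from the robot, painting on top. Origin: on its underside above the box front, 110 mm over the table. It overhangs the box front by 40 mm; with the ledge strip on top its lower edge spans 101 to 128 mm above the table. Knocked means pushed with over 12 N.
- board_edge (a point): Middle of the lower edge of the overhanging board, on its underside, 101 mm above the table and 40 mm in front (-x) of the easel's front face. Axes as board.
- drawer (a joint): Drawer travel in m: 0 fully home, 0.16 pulled out to its stop; it slides out along the easel's -x, level, with 2 N of friction plus light damping, and stays where it is left. It starts out by 0.14 to 0.16.
- drawer_bay (a point): Point on the floor of the wide empty bay (easel's -y side), midway across, 40 mm behind the inner face of the drawer front, 18 mm above the table; moves with the drawer; axes as the easel's. Bay: 214 mm along x, 177 mm along y; at the start only its first 88 to 108 mm are clear of the board. Drawer front 12 mm thick, top 36 mm above this floor; sides, back, divider 26 to 28 mm.
- drawer_pull (a point): Middle of the outer face (towards the robot) of the drawer's dark wooden pull bar: 120 mm long (y), 16 mm high, 14 mm thick, 35 mm out from the drawer front, 34 mm above the table; moves with the drawer. With the drawer home it lies 5 mm behind the board's lower edge, under the board. Axes parallel to the easel's.
- cup: White paper cup, 80 mm across, 95 mm high, beyond the tin, to the right of the easel. Origin: centre of its underside. A bystander.
- jar: Glass jar with brushes standing in it, 72 mm across, 97 mm high, brushes to 220 mm, beyond the tin, to the right of the easel. Origin: centre of its underside. A bystander.
- tub: White open plastic tub with a sponge, 105 x 80 mm, 45 mm high, to the right of the tin. Origin: centre of its underside. A bystander.
- tape: Roll of masking tape lying flat, 84 mm across, 25 mm high, between the robot and the tin. Origin: centre of its underside. A bystander.
- knife: Palette knife with a wooden handle, 190 mm long, 16 mm high, lying crosswise in front of the robot, short of the drawer. Origin: about the middle, on the table. A bystander.
- sketchbook: Closed black sketchbook lying flat, 150 x 210 mm, 14 mm thick, in front of the robot to the left. Origin: centre of its underside. A bystander.

How it is judged:
By the outcome, as a careful person would: the job done as asked, in the order asked, and still so for the second after the job is handed in, with the robot touching nothing.
It also fails if it takes over 64 s, if anything falls off the work surface, if the arm or the gripper's body presses on something with over 40 N, if the wrist force passes 120 N, or if a joint passes its speed limit or range.

ROBOT

A 6-joint arm with a two-finger parallel gripper is mounted at the origin on the work surface. World frame = base frame: x ahead of the robot, y to its left, z up, the work surface at z = 0. Lengths are in m, angles in rad, forces in N, time in s.
With the tool pointing down it reaches from about 0.35 to 0.725 m from the base axis. Payload 4.3 kg.
Tool frame: the origin (TCP) lies between the finger pads; the fingertips stand 11 mm ahead of it and the grasp point (between the pads) lies 8 mm behind it; z points along the fingers, y is the line along which they close (so a half turn about z gives the same grasp; the last joint's range is limited). The gripper opens to 85 mm and grips with 20 to 120 N. Pads are 22 mm wide; open, the fingers measure 114 mm over their backs; the gripper's body (76 mm by 85 mm) begins 54 mm behind the grasp point. The pads swing forward as they close: fully open they stand 13 mm farther back than shut.
Start: joints at [-1.301, 0.377, 0.081, 1.274, 0, 1.46], TCP at [0.213, -0.534, 0.242] pointing down, gripper open.
Joint ranges: [-2.72, 2.72], [-0.84, 1.66], [-1.02, 1.22], [-1.77, 2.12], [-1.37, 1.28], [-3.14, 3.14]. Speed limits (rad/s): [2.57, 2.57, 3.14, 3.14, 3.14, 3.14].

INTERFACE

Orientations are given as a 3x3 rotation matrix whose columns are the frame's x, y, z axes.
In Python, from rig import read_state, optics, bot gives the robot as it stands.
- The arm moves only by the shell command python3 -m pendant 'ROWS' [FORCE]. ROWS is JSON, a list of rows, each a list of 3 entries, a list of its own where there are three numbers: the shift along the tool's x, y, z in m, then the turn, a rotation vector about the tool's x, y, z in degrees, then the opening, from 0 (shut) to 1 (fully open). A call has 1 to 5 rows; each row shifts and turns the commanded pose from where the row before left it, along the tool's axes as they then stand; what a row does not reach is not made up. A row lasts 1/10 s, in which the tool goes at most 50 mm and 8.59 degrees, less where a joint would pass 70% of its speed; a pose out of reach is approached as far as the arm can. A call with a gripper value outside its range is refused whole. The fingers move at their own pace and stop on an object; FORCE is the grip in N (left out, the last holds). Time passes only in rows, so rows that do not move let the fingers close. It gives the time, the measured TCP pose, the force, the opening and the grip force at its end, in the units of the state.
- read_state(): the state, without advancing time (a new reading comes with each control period).
- optics.read_camera(name): name is "side" or "top" or "wrist"; returns a dict with "color" (400x640x3 uint8, red, green, blue), "fov_y" (degrees; the focal length in pixels is half the picture's height over the tangent of half this angle, whatever the lens; pixels are square), "cx", "cy" (the principal point, pixels), "position" and "rotation" of the camera in the world. Camera axes: x right, y up, looking along -z (the intrinsics and any distortion apply to the point x, -y, -z); pixel columns grow to the right and rows downward; lengths in m; the calibration is good to about 2 mm. A picture is of the moment at which its call begins. There is no depth.
- bot.sign_off(): hands the job in; it is judged then, once.
The state is a dict: "time_s": time; "q": joint angles; "qd": joint speeds; "joint_torque": joint torques, N m; "eef_pos": TCP position; "ee_rot": TCP orientation; "force": force on the tool from outside, world axes, zero at the start; "wrist_torque": the same for the moment, N m; "gripper_width": finger opening in m; "grip_force": force on a finger pad.
Only numpy, scipy, OpenCV 4.12 (cv2) and the standard library are available. Lean on these libraries where they do the work, as an engineer would, in place of code of your own. Each camera call takes 0.05 s, during which the arm holds its last target. There are 200 camera calls.

## Working session

There is one attempt and no reset: what is moved stays moved. The work goes in short steps, Python scripts to look and compute and a shell command to move; the robot and the scene stay as the last step left them, time stands still between calls to the robot, and variables do not carry over. Pictures are saved under pics/ and viewed, at most 10 in all, crops included, and the job is handed in when it is done.

```bash
ls; mkdir -p pics
python3 - <<'E'
from rig import read_state, optics
import cv2,json
for n in ["side","top"]:
    c=optics.read_camera(n); print(n,{k:(v.tolist() if hasattr(v,'tolist') else v) for k,v in c.items() if k!='color'})
    cv2.imwrite(f"pics/{n}0.png",c['color'][:,:,::-1])
s=read_state();print(s)
E
```

```text
pics
side {'fov_y': 56.83632360441704, 'cx': 326.138686383624, 'cy': 198.23863723304805, 'position': [0.48053738811006563, 0.5801748686274081, 0.8571039409451782], 'rotation': [[-0.9928942871074287, 0.08646265382060217, -0.08176273065235494], [-0.11899817938821762, -0.7179041194143714, 0.6858958438641873], [0.0006065737551257194, 0.69075168101292, 0.7230917972471439]]}
top {'fov_y': 51.976602488003834, 'cx': 318.43468069439507, 'cy': 200.63938293149243, 'position': [0.4835991137659214, -0.10653278572917427, 1.3396030415801796], 'rotation': [[0.006828935698436476, 0.9976823747155587, -0.06769966631490795], [-0.9999336887570361, 0.007440765466734125, 0.008789374153823309], [0.009272741017275396, 0.0676351549949604, 0.9976670296661276]]}
{'time_s': 0.1, 'q': array([-1.30128339e+00,  3.78021975e-01,  7.97597178e-02,  1.27437841e+00,
        3.30542679e-05,  1.46050941e+00]), 'qd': array([-0.00085443, -0.00196339,  0.00265705,  0.00044311,  0.00043756,
       -0.00039234]), 'joint_torque': array([ 1.07275722e-03, -4.64694250e+01,  2.70582372e+01,  1.20152137e-02,
       -4.03853880e-05,  4.60248671e-06]), 'eef_pos': array([ 0.21304448, -0.53347387,  0.2414361 ]), 'ee_rot': array([[ 9.28738920e-01,  3.70734146e-01, -4.59216863e-04],
       [ 3.70734355e-01, -9.28737232e-01,  1.78656265e-03],
       [ 2.35847981e-04, -1.82949774e-03, -9.99998299e-01]]), 'force': array([ 0.24243577, -0.7344772 , -0.82465258]), 'wrist_torque': array([ 0.01128493, -0.01842589,  0.01200111]), 'grip_force': 0.0, 'gripper_width': 0.08519118785276353}
```

View pics/side0.png

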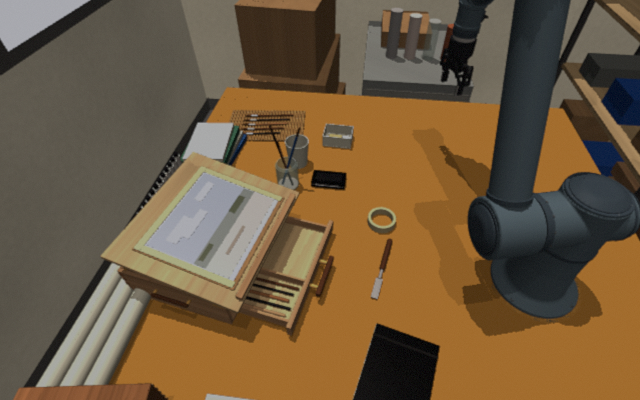

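View pics/top0.png

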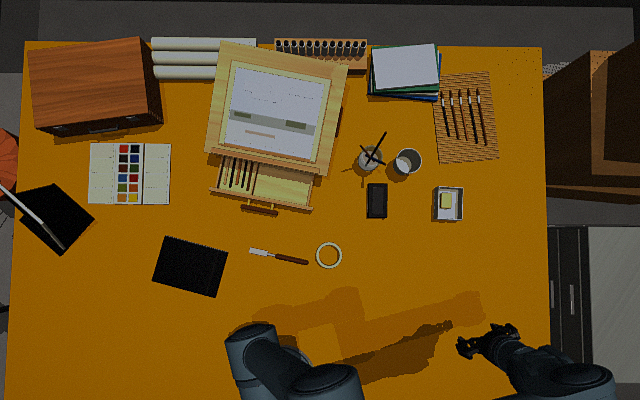

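The top picture shows the tin at (376,201), the drawer front from (210,192) to (311,211), the pull at (260,209) and the board's lower edge from (207,152) to (329,177). The side picture shows the tin at (329,180), the pull at (325,275) and the drawer's right front corner at (332,222).

```bash
cat > h.py <<'E'
import numpy as np, cv2
from rig import optics, read_state
def ray(c,u,v):
    f=c['color'].shape[0]/2/np.tan(np.radians(c['fov_y']/2))
    d=np.array([(u-c['cx'])/f,-(v-c['cy'])/f,-1.]); return np.array(c['position']),np.array(c['rotation'])@d
def plane(c,u,v,z):
    p,d=ray(c,u,v); return p+d*(z-p[2])/d[2]
def tri(obs):
    A=np.zeros((3,3));b=np.zeros(3)
    for c,u,v in obs:
        p,d=ray(c,u,v);d=d/np.linalg.norm(d);M=np.eye(3)-np.outer(d,d);A+=M;b+=M@p
    X=np.linalg.solve(A,b); return X
def proj(c,X):
    f=c['color'].shape[0]/2/np.tan(np.radians(c['fov_y']/2))
    q=np.array(c['rotation']).T@(np.array(X)-c['position']); return c['cx']-f*q[0]/q[2],c['cy']+f*q[1]/q[2]
def blob(c,box,fn):
    u0,v0,u1,v1=box; im=c['color'][v0:v1,u0:u1]; hsv=cv2.cvtColor(im,cv2.COLOR_RGB2HSV).astype(int)
    m=fn(hsv).astype(np.uint8); n,l,s,ce=cv2.connectedComponentsWithStats(m)
    k=1+s[1:,4].argmax(); cs,_=cv2.findContours((l==k).astype(np.uint8),0,1)
    ct=max(cs,key=cv2.contourArea)+np.array([[u0,v0]]); return ct,cv2.minAreaRect(ct.astype(np.float32)),s[k,4],ce[k]+[u0,v0]
E
python3 - <<'E'
from h import *
np.set_printoptions(precision=4,suppress=True)
T=optics.read_camera('top');S=optics.read_camera('side')
dark=lambda h:h[...,2]<60
ct,r,a,ce=blob(T,(355,175,400,228),dark);print('tin top',r,a,ce); print(np.array([plane(T,*p,0.024) for p in cv2.boxPoints(r)]),plane(T,*r[0],0.024))
ct2,r2,a2,ce2=blob(S,(305,163,355,195),dark);print('tin side',r2,a2,ce2,plane(S,*ce2,.02))
print('tri',tri([(T,*ce),(S,*ce2)]))
big=[]
for n,c,b in (('T',T,(195,140,345,225)),('S',S,(230,180,350,340))):
    u0,v0,u1,v1=b; big.append(cv2.resize(c['color'][v0:v1,u0:u1],(750,425) if n=='T' else (480,640)[:2],interpolation=cv2.INTER_CUBIC))
cv2.imwrite('pics/t1.png',big[0][:,:,::-1]); cv2.imwrite('pics/s1.png',cv2.resize(S['color'][190:340,230:350],(480,600),interpolation=cv2.INTER_CUBIC)[:,:,::-1])
E
```

```text
tin top ((376.5, 200.5), (35.0, 19.0), 90.0) 687 [376.6696 200.1849]
[[ 0.6311 -0.2745  0.024 ]
 [ 0.6316 -0.3359  0.024 ]
 [ 0.5186 -0.3354  0.024 ]
 [ 0.5182 -0.2743  0.024 ]] [ 0.5747 -0.305   0.024 ]
tin side ((328.192626953125, 179.3811492919922), (33.95090103149414, 16.83964729309082), 5.19442892074585) 544 [328.5625 179.2463] [ 0.5776 -0.3007  0.02  ]
tri [ 0.5773 -0.307   0.014 ]
```

View pics/t1.png

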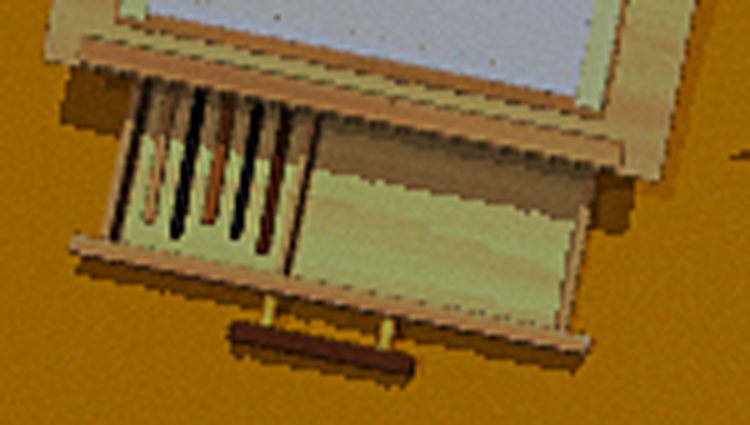

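View pics/s1.png

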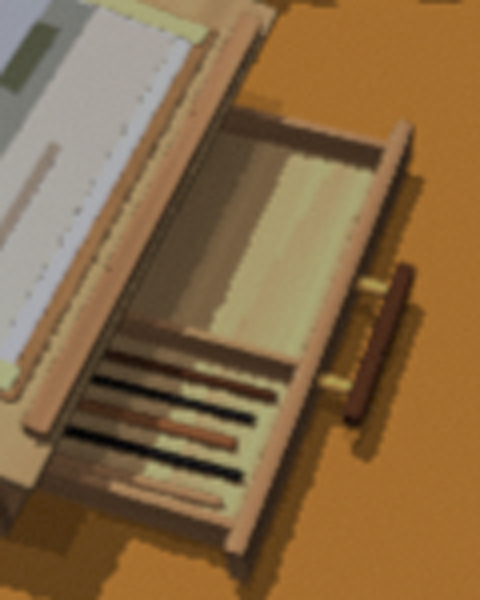

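The enlarged top picture shows the drawer front's top outer edge running from about (75,252) to (590,350) in the crop. The divider is at about x=300 at the front, the right wall's inner face at about (562,325), and the ledge ends at (622,160). In the enlarged side picture the front's outer top corners are at (412,128) and (238,555), and the pull runs from (410,268) to (352,420).

Run:
```python
from h import *
np.set_printoptions(precision=4,suppress=True)
T=optics.read_camera('top');S=optics.read_camera('side')
t=lambda X,Y:(T,195+(X+.5)/5-.5,140+(Y+.5)/5-.5)
s=lambda X,Y:(S,230+(X+.5)/4-.5,190+(Y+.5)/4-.5)
for n,a,b in (('frontR',t(590,350),s(412,128)),('frontL',t(74,252),s(238,555)),('pullR',t(411,362),s(411,268)),('pullL',t(231,335),s(352,418)),('divider',t(290,275),s(298,368)),('ledgeR',t(622,165),s(268,18)),('ledgeL',t(80,50),s(35,430))):
    X=tri([a,b]); print(n,X,'err px',np.subtract(proj(T,X),a[1:]),np.subtract(proj(S,X),b[1:]))
brown=lambda h:(h[...,2]<80)&(h[...,1]>90)&((h[...,0]<9)|(h[...,0]>172))
ps=[]
for c,b in ((T,(236,200,282,220)),(S,(315,250,336,300))):
    ct,r,a,ce=blob(c,b,brown);print(r,a,ce);ps.append((c,*ce))
print('pull',tri(ps))
R=plane(*t(590,350),.054);L=plane(*t(74,252),.054);print(R,L,np.linalg.norm(R-L),np.degrees(np.arctan2(-(L-R)[0],(L-R)[1])))
a=plane(*t(290,275),.046);b=plane(*t(562,325),.04);print('bay sides',a,b,np.linalg.norm((a-b)[:2]))
# tin yaw from upper face long edges
for c,b,z in ((T,(355,175,400,228),.024),(S,(305,163,355,195),.02)):
    u0,v0,u1,v1=b; g=cv2.resize(c['color'][v0:v1,u0:u1],None,fx=6,fy=6,interpolation=cv2.INTER_CUBIC)
    cc=dict(c);  m=(cv2.cvtColor(g,cv2.COLOR_RGB2HSV)[...,2]<70).astype(np.uint8)
    cs,_=cv2.findContours(m,0,1);ct=max(cs,key=cv2.contourArea)[:,0]
    W=np.array([plane(c,u0+(x+.5)/6-.5,v0+(y+.5)/6-.5,z)[:2] for x,y in ct]);r=cv2.minAreaRect((W*1000).astype(np.float32));print('tin',r)
```

```text
frontR [ 0.5429 -0.0997  0.0458] err px [0.0004 0.0144] [-0.0158 -0.0015]
frontL [0.6047 0.2268 0.0466] err px [-0.0691 -0.7146] [0.9972 0.076 ]
pullR [0.533  0.0138 0.0367] err px [0.011  0.5861] [-0.6941 -0.0696]
pullL [0.5532 0.1284 0.0369] err px [-0.0288 -0.6388] [0.822  0.0745]
divider [0.5926 0.093  0.0287] err px [-0.0518 -0.7128] [0.8944 0.0777]
ledgeR [ 0.6478 -0.1185  0.1268] err px [0.0518 0.607 ] [-0.653  -0.0732]
ledgeL [0.7167 0.2055 0.1264] err px [-0.0449 -0.2239] [0.3145 0.0208]
((248.75001525878906, 207.75001525878906), (4.949747085571289, 1.4142134189605713), 45.0) 7 [249.     207.7143]
((326.0, 276.0), (0.0, 0.0), 0.0) 1 [326. 276.]
pull [0.5423 0.0965 0.0717]
[ 0.5425 -0.0998  0.054 ] [0.6018 0.2246 0.054 ] 0.3297091216034999 -10.346418579978442
bay sides [0.589  0.0902 0.046 ] [ 0.5589 -0.0818  0.04  ] 0.17456238106815672
tin ((573.84326171875, -305.2195129394531), (66.7138900756836, 116.29557800292969), 89.74341583251953)
tin ((577.7000122070312, -300.1097412109375), (82.97200012207031, 112.76827239990234), 89.1618881225586)
```

```bash
python3 -m pendant '[[[0.039,-0.009,0],[0,0,0],1],[[0.039,-0.009,0],[0,0,0],1],[[0.039,-0.009,0],[0,0,0],1],[[0.039,-0.009,0],[0,0,0],1],[[0.039,-0.009,0],[0,0,0],1]]' && python3 -m pendant '[[[0.039,-0.009,0],[0,0,0],1],[[0.039,-0.009,0],[0,0,0],1],[[0.039,-0.009,0],[0,0,0],1],[[0.039,-0.009,0],[0,0,0],1],[[0.038,-0.009,0],[0,0,0],1]]' && python3 -m pendant '[[[0,0,0],[0,0,7.25],1],[[0,0,0],[0,0,7.25],1],[[0,0,0],[0,0,7.25],1],[[0,0,0],[0,0,0],1],[[0,0,0],[0,0,0],1]]'
python3 - <<'E'
from h import *
W=optics.read_camera('wrist');cv2.imwrite('pics/w0.png',W['color'][:,:,::-1]);np.savez('w0.npz',**W)
s=read_state();print(s['eef_pos'],s['ee_rot'],W['position'],W['fov_y'],s['force'])
E
```

```text
time_s: 0.8
eef_pos: [0.3787, -0.4189, 0.2424]
ee_rot: [[0.929, 0.37, 0.0], [0.37, -0.929, -0.0], [0.0, 0.0, -1.0]]
force: [-0.1, -0.4, 0.3]
gripper_width: 0.0855
grip_force: 0.0
time_s: 1.3
eef_pos: [0.5424, -0.3051, 0.2423]
ee_rot: [[0.929, 0.371, 0.0], [0.371, -0.929, -0.0], [0.0, 0.0, -1.0]]
force: [0.6, -0.8, -0.1]
gripper_width: 0.0855
grip_force: 0.0
time_s: 1.8
eef_pos: [0.541, -0.3063, 0.2422]
ee_rot: [[1.0, 0.003, -0.0], [0.003, -1.0, 0.0], [-0.0, -0.0, -1.0]]
force: [-0.0, -0.7, -0.6]
gripper_width: 0.0853
grip_force: 0.0
[ 0.54099949 -0.30629975  0.24223527] [[ 9.99997552e-01  2.20995922e-03 -1.06937648e-04]
 [ 2.20996213e-03 -9.99997558e-01  2.70833647e-05]
 [-1.06877534e-04 -2.73196266e-05 -9.99999994e-01]] [ 0.60717102 -0.30708059  0.3735477 ] 68.06191571421857 [-0.02146031  0.29089689  0.26104323]
```

View pics/w0.png

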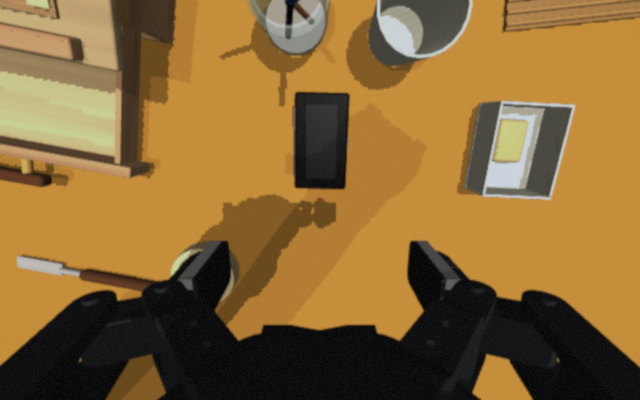

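The wrist picture shows the tin from (295,93) to (349,188), nearly square to the tool. The jar and cup are beyond it and the tub is on the right. The camera sits 66 mm ahead of the tool axis, so I will consider a half turn to keep it away from the board.

Run:
```python
from h import *
np.set_printoptions(precision=4,suppress=True)
W=optics.read_camera('wrist');T=optics.read_camera('top')
dark=lambda h:h[...,2]<70
ct,r,a,ce=blob(W,(275,75,370,205),dark);print(r,a,ce)
P=np.array([plane(W,*p[0],.024)[:2] for p in ct]);print('tin w @24',cv2.minAreaRect((P*1000).astype(np.float32)))
S=optics.read_camera('side');_,_,_,cs=blob(S,(305,163,355,195),dark)
# lid centre: wrist & side, corners of top face
print('tri w+s',tri([(W,*ce),(S,*cs)]))
E=[]
for c,b in ((W,(275,75,370,205)),(S,(305,163,355,195))):
    k,r,_,_=blob(c,b,dark); k=k[:,0]; E.append((c,k))
# world extreme points: far-left lid corner etc. via extreme of image sums
wq=lambda k,a,b:k[(k@np.array([a,b])).argmax()]
kw,ks=E[0][1],E[1][1]
# wrist image up=+x, left=+y ; side image left=+x, down=+y
for n,(a,b),(c,d) in (('far-left',(-1,-1),(-1,1)),('near-left',(-1,1),(1,1)),('far-right',(1,-1),(-1,-1)),('near-right',(1,1),(1,-1))):
    print(n,tri([(W,*wq(kw,a,b)),(S,*wq(ks,c,d))]))
print(read_state()['q'])
```

```text
((320.29998779296875, 140.20278930664062), (53.035099029541016, 94.79676818847656), 1.5911403894424438) 4898 [320.3922 139.6241]
tin w @24 ((577.8408813476562, -309.010986328125), (59.6688346862793, 108.96485900878906), 88.92050170898438)
tri w+s [ 0.5791 -0.309   0.0105]
far-left [ 0.6333 -0.2801  0.007 ]
near-left [ 0.5249 -0.2762  0.006 ]
far-right [ 0.631  -0.3398  0.0202]
near-right [ 0.5251 -0.3362  0.0219]
[-0.6172  0.4773  0.234   1.3274 -0.      2.5234]
```

```bash
python3 -m pendant '[[[0,0,0],[0,0,-8.5],1],[[0,0,0],[0,0,-8.5],1],[[0,0,0],[0,0,-8.5],1],[[0,0,0],[0,0,-8.5],1],[[0,0,0],[0,0,-8.5],1]]' >/dev/null&& python3 -m pendant '[[[0,0,0],[0,0,-8.5],1],[[0,0,0],[0,0,-8.5],1],[[0,0,0],[0,0,-8.5],1],[[0,0,0],[0,0,-8.5],1],[[0,0,0],[0,0,-8.5],1]]' >/dev/null&& python3 -m pendant '[[[0,0,0],[0,0,-8.5],1],[[0,0,0],[0,0,-8.5],1],[[0,0,0],[0,0,-8.5],1],[[0,0,0],[0,0,-8.5],1],[[0,0,0],[0,0,-8.5],1]]' >/dev/null&& python3 -m pendant '[[[0,0,0],[0,0,-8.5],1],[[0,0,0],[0,0,-8.5],1],[[0,0,0],[0,0,-8.5],1],[[0,0,0],[0,0,-8.5],1],[[0,0,0],[0,0,-8.5],1]]' && python3 -m pendant '[[[0,0,0],[0,0,-8.5],1],[[0,0,0],[0,0,0],1],[[0,0,0.04],[0,0,0],1],[[0,0,0.04],[0,0,0],1],[[0,0,0.04],[0,0,0],1]]'
```

```text
time_s: 4.0
eef_pos: [0.541, -0.3064, 0.2424]
ee_rot: [[-0.986, 0.167, 0.0], [0.167, 0.986, -0.0], [-0.0, -0.0, -1.0]]
force: [-0.3, -0.1, -0.3]
gripper_width: 0.0853
grip_force: 0.0
time_s: 4.5
eef_pos: [0.5414, -0.3066, 0.1216]
ee_rot: [[-1.0, 0.029, 0.001], [0.029, 1.0, -0.001], [-0.002, -0.001, -1.0]]
force: [0.1, -0.4, -0.0]
gripper_width: 0.0854
grip_force: 0.0
```

```bash
python3 -m pendant '[[[0,0,0.035],[0,0,0],1],[[0,0,0.035],[0,0,0],1],[[0,0,0.025],[0,0,0],1],[[0,0,0.01],[0,0,0],1],[[0,0,0],[0,0,0],1]]' && python3 -m pendant '[[[0,0,0],[0,0,0],0.5],[[0,0,0],[0,0,0],0.4],[[0,0,0],[0,0,0],0.3],[[0,0,0],[0,0,0],0.2],[[0,0,0],[0,0,0],0.2]]' 70
```

```text
time_s: 5.0
eef_pos: [0.54, -0.3056, 0.0159]
ee_rot: [[-1.0, 0.028, -0.003], [0.028, 1.0, 0.002], [0.003, 0.002, -1.0]]
force: [-0.1, -1.1, -0.0]
gripper_width: 0.0855
grip_force: 0.0
time_s: 5.5
eef_pos: [0.5428, -0.3076, 0.02]
ee_rot: [[-1.0, 0.026, 0.004], [0.026, 1.0, -0.003], [-0.004, -0.003, -1.0]]
force: [-1.0, 0.6, 6.5]
gripper_width: 0.0601
grip_force: 77.0
```

```bash
python3 -m pendant '[[[0,0,0],[0,0,0],0],[[0,0,0],[0,0,0],0],[[0,0,0],[0,0,0],0],[[0,0,0],[0,0,0],0],[[0,0,0],[0,0,0],0]]' 70
```

```text
time_s: 6.0
eef_pos: [0.5428, -0.3075, 0.0199]
ee_rot: [[-1.0, 0.026, 0.004], [0.026, 1.0, -0.003], [-0.004, -0.003, -1.0]]
force: [-1.2, -0.8, 5.5]
gripper_width: 0.0597
grip_force: 77.0
```

```bash
python3 -m pendant '[[[0,0,-0.03],[0,0,0],0],[[0,0,-0.03],[0,0,0],0],[[0.02,0,-0.025],[0,0,0],0],[[0.02,0.02,0],[0,0,0],0],[[0.01,0.04,0],[0,0,0],0]]' && python3 -m pendant '[[[0,0.04,0],[0,0,0],0],[[0,0.04,0],[0,0,0],0],[[0,0.04,0],[0,0,0],0],[[0,0.04,0],[0,0,0],0],[[0,0.04,0],[0,0,0],0]]' && python3 -m pendant '[[[0,0.04,0],[0,0,0],0],[[0,0.02,0],[0,0,4.45],0],[[0,0,0],[0,0,4.45],0],[[0,0,0],[0,0,0],0],[[0,0,0],[0,0,0],0]]'
cat > go.py <<'E'
from h import *
import sys
np.set_printoptions(precision=4,suppress=True)
def to(P):
    s=read_state(); return s['ee_rot'].T@(np.array(P)-s['eef_pos'])
E
python3 - <<'E'
from go import *
s=read_state();print(s['eef_pos'],s['ee_rot'],s['q'],s['grip_force']);print(to([.524,.013,.084]))
T=optics.read_camera('top');S=optics.read_camera('side')
a=cv2.resize(T['color'][120:240,180:340],(640,480),interpolation=cv2.INTER_CUBIC);cv2.imwrite('pics/t2.png',a[:,:,::-1])
W=optics.read_camera('wrist');cv2.imwrite('pics/w2.png',W['color'][:,:,::-1])
b=cv2.resize(S['color'][130:330,210:450],(720,600),interpolation=cv2.INTER_CUBIC);cv2.imwrite('pics/s2.png',b[:,:,::-1])
E
```

```text
time_s: 6.5
eef_pos: [0.4927, -0.2473, 0.1041]
ee_rot: [[-1.0, 0.031, 0.003], [0.031, 1.0, -0.003], [-0.003, -0.003, -1.0]]
force: [1.4, 0.9, -3.6]
gripper_width: 0.0598
grip_force: 77.2
time_s: 7.0
eef_pos: [0.4977, -0.0435, 0.1029]
ee_rot: [[-1.0, 0.027, 0.001], [0.027, 1.0, -0.0], [-0.001, -0.0, -1.0]]
force: [0.2, 0.2, -2.3]
gripper_width: 0.0598
grip_force: 77.2
time_s: 7.5
eef_pos: [0.4995, 0.0148, 0.1026]
ee_rot: [[-0.984, 0.179, 0.0], [0.179, 0.984, -0.0], [-0.0, -0.0, -1.0]]
force: [-0.0, -0.5, -2.8]
gripper_width: 0.0599
grip_force: 77.2
[0.4995 0.0148 0.1026] [[-0.9839  0.179   0.0004]
 [ 0.179   0.9839 -0.0002]
 [-0.0004 -0.0001 -1.    ]] [-0.0973  0.3179 -0.3844  0.8681 -0.0002  0.0827] 77.18046426773071
[-0.0244  0.0026  0.0186]
```

View pics/s2.png

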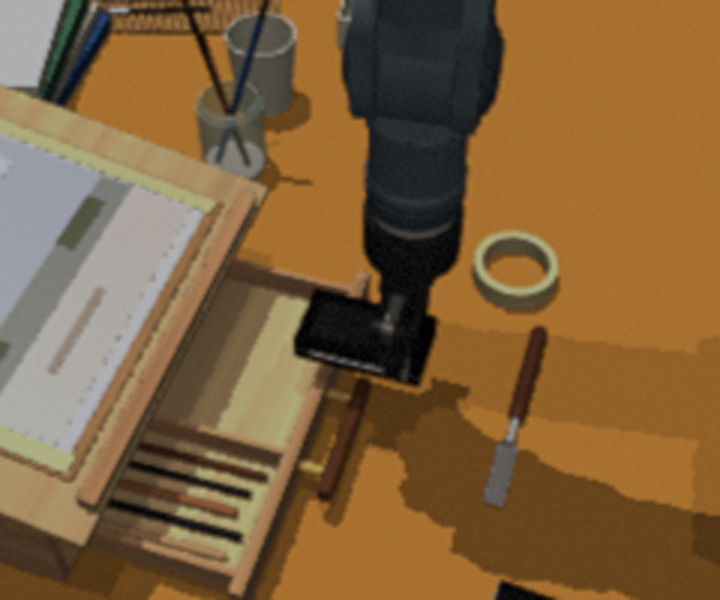

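The side picture shows the tin held level, in front of the drawer, with its far corner at crop (295,340) and clear of the board edge. I'll lower it, then slide it in under the board.

```bash
python3 -m pendant '[[[0,0,0.018],[0,0,0],0],[[-0.02,0.002,0],[0,0,0],0],[[-0.02,0,0],[0,0,0],0],[[-0.02,0,0],[0,0,0],0],[[-0.02,0,0],[0,0,0],0]]' && python3 -m pendant '[[[-0.015,0,0],[0,0,0],0],[[-0.009,0,0],[0,0,0],0],[[0,0,0],[0,0,0],0],[[0,0,0],[0,0,0],0]]'
python3 - <<'E'
from go import *
print(to([.603,-.0015,.04]))
T=optics.read_camera('top');S=optics.read_camera('side')
b=cv2.resize(S['color'][130:330,210:450],(720,600),interpolation=cv2.INTER_CUBIC);cv2.imwrite('pics/s3.png',b[:,:,::-1])
E
```

```text
time_s: 8.15
eef_pos: [0.5791, 0.0017, 0.0841]
ee_rot: [[-0.984, 0.181, -0.0], [0.181, 0.984, -0.0], [0.0, -0.0, -1.0]]
force: [0.0, 0.6, -2.3]
gripper_width: 0.0599
grip_force: 77.1
time_s: 8.55
eef_pos: [0.6013, -0.002, 0.084]
ee_rot: [[-0.984, 0.181, -0.001], [0.181, 0.984, 0.0], [0.001, -0.0, -1.0]]
force: [-0.1, 0.2, -2.8]
gripper_width: 0.0597
grip_force: 77.1
[-0.0016  0.0008  0.044 ]
```

View pics/s3.png

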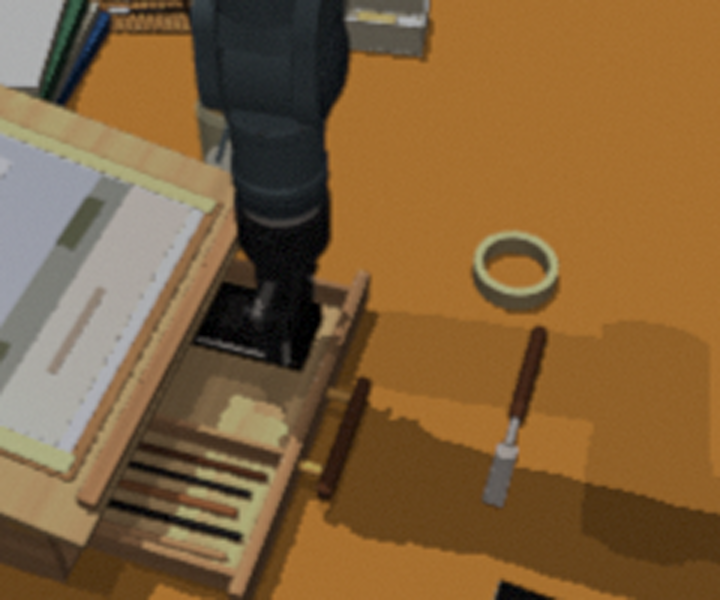

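The tin is under the board edge, with its near-left lower corner at crop (303,368). I'll check that corner against the drawer front's inner face before lowering.

Run:
```python
from go import *
S=optics.read_camera('side')
ex=np.array([.983,-.1805]);ey=np.array([.1805,.983]);o=np.array([.5619,.0061])+.012*ex
s=lambda X,Y:(S,210+(X+.5)/3-.5,130+(Y+.5)/3-.5)
for n,p,z in (('tin near-left bottom',s(303,368),.064),('tin far-left bottom',s(193,343),.064),('front outer R',s(366,274),.054),('ledge R',s(238,215),.115)):
    X=plane(*p,z);print(n,X,(X[:2]-o)@ex,(X[:2]-o)@ey)
```

```text
tin near-left bottom [0.587  0.0261 0.064 ] 0.009114369878861373 0.024160465142071038
tin far-left bottom [0.6876 0.0111 0.064 ] 0.11065263456636075 0.027637848539931544
front outer R [ 0.5451 -0.0948  0.054 ] -0.010249193181491405 -0.1022037835403905
ledge R [ 0.6646 -0.0998  0.115 ] 0.1080943009526133 -0.08557923601540053
```

```bash
python3 -m pendant '[[[0,0,0.014],[0,0,0],0],[[0,0,0.014],[0,0,0],0],[[0,0,0.01],[0,0,0],0],[[0,0,0.005],[0,0,0],0],[[0,0,0],[0,0,0],0]]' && python3 -m pendant '[[[0,0,0.001],[0,0,0],0],[[0,0,0.001],[0,0,0],0],[[0,0,0],[0,0,0],0]]'
```

```text
time_s: 9.2
eef_pos: [0.6012, -0.0017, 0.0406]
ee_rot: [[-0.984, 0.18, -0.002], [0.18, 0.984, 0.0], [0.002, -0.0, -1.0]]
force: [-0.6, 0.1, -2.6]
gripper_width: 0.0597
grip_force: 77.2
time_s: 9.5
eef_pos: [0.6025, -0.0019, 0.0397]
ee_rot: [[-0.984, 0.18, 0.001], [0.18, 0.984, -0.0], [-0.001, -0.0, -1.0]]
force: [0.3, 0.4, -3.6]
gripper_width: 0.06
grip_force: 77.2
```

```bash
python3 -m pendant '[[[0,0,0.001],[0,0,0],0],[[0,0,0.001],[0,0,0],0],[[0,0,0],[0,0,0],0]]'; python3 -m pendant '[[[0,0,0.001],[0,0,0],0],[[0,0,0],[0,0,0],0]]'
```

```text
time_s: 9.8
eef_pos: [0.6026, -0.0019, 0.038]
ee_rot: [[-0.984, 0.18, 0.001], [0.18, 0.984, -0.0], [-0.001, -0.0, -1.0]]
force: [-0.4, 1.1, 2.7]
gripper_width: 0.0598
grip_force: 77.7
time_s: 10.0
eef_pos: [0.6035, -0.0021, 0.0379]
ee_rot: [[-0.984, 0.18, 0.003], [0.18, 0.984, -0.001], [-0.003, -0.0, -1.0]]
force: [-0.4, 0.2, 6.0]
gripper_width: 0.0601
grip_force: 78.2
```

```bash
python3 -m pendant '[[[0,0,0],[0,0,0],0.8],[[0,0,0],[0,0,0],1],[[0,0,0],[0,0,0],1],[[0,0,0],[0,0,0],1]]' && python3 -m pendant '[[[0,0,-0.01],[0,0,0],1],[[0,0,-0.02],[0,0,0],1],[[0,0,-0.03],[0,0,0],1],[[0,0,-0.03],[0,0,0],1],[[0.03,0,-0.03],[0,0,0],1]]'
python3 - <<'E'
from go import *
S=optics.read_camera('side')
b=cv2.resize(S['color'][130:330,210:450],(720,600),interpolation=cv2.INTER_CUBIC);cv2.imwrite('pics/s4.png',b[:,:,::-1])
E
```

```text
time_s: 10.4
eef_pos: [0.602, -0.0019, 0.0361]
ee_rot: [[-0.984, 0.18, -0.0], [0.18, 0.984, -0.0], [0.0, -0.0, -1.0]]
force: [0.6, -0.6, -0.0]
gripper_width: 0.0855
grip_force: 0.0
time_s: 10.9
eef_pos: [0.5755, 0.0028, 0.1583]
ee_rot: [[-0.983, 0.181, 0.004], [0.181, 0.983, -0.001], [-0.004, 0.0, -1.0]]
force: [-0.6, -0.5, 0.3]
gripper_width: 0.0854
grip_force: 0.0
```

View pics/s4.png

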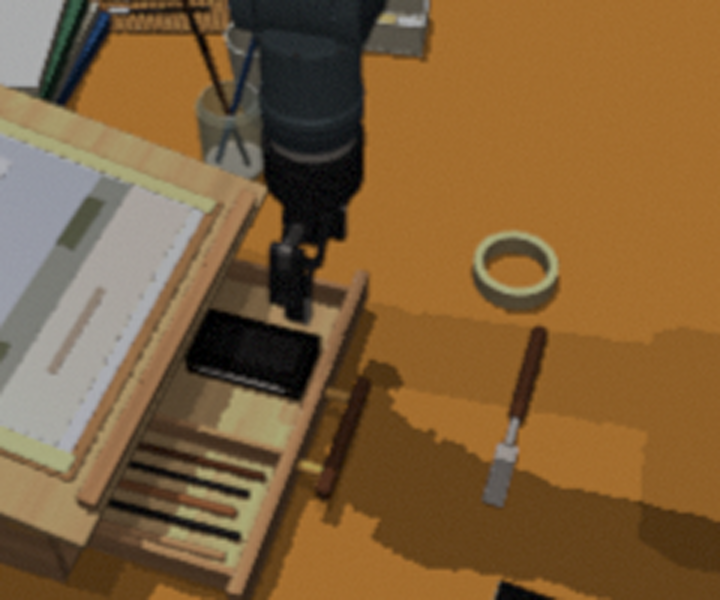

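The tin lies flat in the bay with its lid up, from (190,315) to (320,395) in the crop. Next I'll back off, shut the fingers, tilt the tool and set it in front of the pull.

```bash
python3 -m pendant '[[[0.03,0.02,0],[0,0,0],0],[[0.03,0.02,0],[0,0,0],0],[[0.029,0.019,0],[0,0,0],0],[[0,0,0],[0,-8.5,0],0],[[0,0,0],[0,-8.5,0],0]]' && python3 -m pendant '[[[0,0,0],[0,-8.5,0],0],[[0,0,0],[0,0,0],0],[[0,0,0],[0,0,0],0]]'
python3 - <<'E'
from go import *
print(read_state()['q']); print(to([.4985,.0765,.037]))
E
```

```text
time_s: 11.45
eef_pos: [0.4969, 0.0782, 0.1577]
ee_rot: [[-0.939, 0.18, 0.295], [0.172, 0.984, -0.053], [-0.299, 0.001, -0.954]]
force: [0.9, -0.5, 0.9]
gripper_width: 0.0122
grip_force: 0.0
time_s: 11.75
eef_pos: [0.4924, 0.0777, 0.1548]
ee_rot: [[-0.89, 0.18, 0.419], [0.162, 0.984, -0.078], [-0.426, -0.001, -0.905]]
force: [0.8, 0.9, 0.6]
gripper_width: 0.0001
grip_force: 0.0
[ 0.1012 -0.0275 -0.7692  0.4049 -0.1197  0.2557]
[0.0446 0.0001 0.1092]
```

```bash
python3 -m pendant '[[[0.012,0,0.03],[0,0,0],0],[[0.012,0,0.03],[0,0,0],0],[[0.012,0,0.03],[0,0,0],0],[[0.0085,0,0.019],[0,0,0],0],[[0,0,0],[0,0,0],0]]'
python3 - <<'E'
from go import *
print(read_state()['q'],read_state()['eef_pos']); print(to([.5378,.0693,.037]))
S=optics.read_camera('side')
b=cv2.resize(S['color'][130:330,210:450],(720,600),interpolation=cv2.INTER_CUBIC);cv2.imwrite('pics/s5.png',b[:,:,::-1])
E
```

```text
time_s: 12.25
eef_pos: [0.5046, 0.0761, 0.0376]
ee_rot: [[-0.889, 0.181, 0.421], [0.164, 0.983, -0.078], [-0.428, -0.001, -0.904]]
force: [-0.5, -0.4, 0.3]
gripper_width: 0.0002
grip_force: 0.0
[ 0.0947  0.1951 -0.9262  0.0221 -0.1178  0.2512] [0.5046 0.0761 0.0376]
[-0.0304 -0.0007  0.0151]
```

View pics/s5.png

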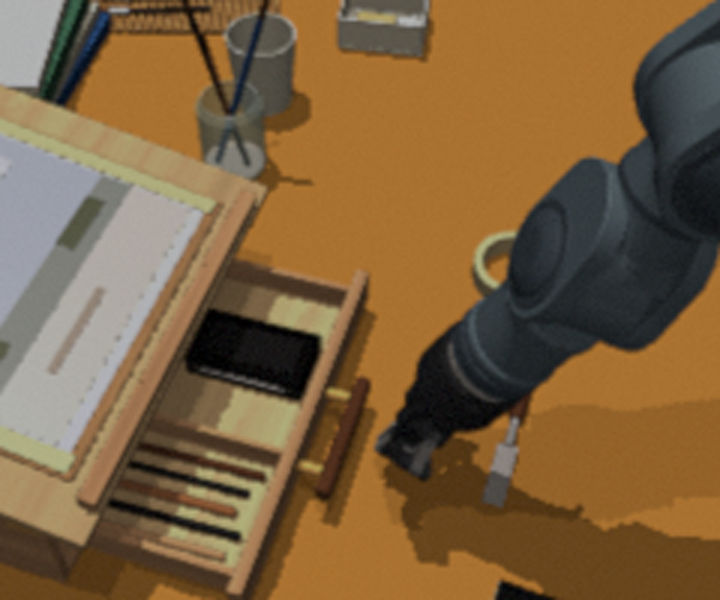

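The fingertips are at crop (390,445), just short of the pull's middle at (345,435). The knife is clear below. I'll push along the drawer gently.

```bash
python3 -m pendant '[[[-0.007,0,0.0033],[0,0,0],0],[[-0.007,0,0.0033],[0,0,0],0],[[-0.007,0,0.0033],[0,0,0],0],[[-0.007,0,0.0033],[0,0,0],0],[[-0.007,0,0.0033],[0,0,0],0]]' && python3 -m pendant '[[[-0.009,0,0.0043],[0,0,0],0],[[-0.009,0,0.0043],[0,0,0],0],[[-0.009,0,0.0043],[0,0,0],0],[[-0.009,0,0.0043],[0,0,0],0],[[-0.009,0,0.0043],[0,0,0],0]]'
python3 - <<'E'
from go import *
s=read_state();ex=np.array([.983,-.1805,0]);print(s['q'],s['ee_rot'].T@ex,(s['eef_pos']-[.5378,.0693,0])@ex, (s['eef_pos']-[.5378,.0693,0])@[.1805,.983,0])
E
```

```text
time_s: 12.8
eef_pos: [0.5411, 0.0694, 0.0393]
ee_rot: [[-0.888, 0.18, 0.424], [0.163, 0.984, -0.077], [-0.431, 0.0, -0.902]]
force: [-2.8, 0.6, 2.1]
gripper_width: -0.0002
grip_force: 1.2
time_s: 13.3
eef_pos: [0.5903, 0.0601, 0.0388]
ee_rot: [[-0.888, 0.181, 0.423], [0.163, 0.984, -0.078], [-0.431, -0.0, -0.903]]
force: [-1.4, 0.4, 1.5]
gripper_width: 0.0002
grip_force: 1.3
[ 0.0434  0.3184 -0.7371  0.0801 -0.0967  0.2036] [-0.9021  0.      0.4303] 0.05326746929321085 0.0003943769706238292
```

```bash
python3 -m pendant '[[[0,0,0.001],[0,-5,0],0],[[0,0,0.001],[0,-5,0],0],[[0,0,0.001],[0,-5,0],0],[[0,0,0],[0,-5,0],0],[[0,0,0],[0,0,0],0]]' && python3 -m pendant '[[[-0.007,0,0.007],[0,0,0],0],[[-0.007,0,0.007],[0,0,0],0],[[-0.007,0,0.007],[0,0,0],0],[[-0.005,0,0.005],[0,0,0],0],[[0,0,0],[0,0,0],0]]'
python3 - <<'E'
from go import *
s=read_state();ex=np.array([.983,-.1805,0]);print(s['q'],s['ee_rot'].T@ex,(s['eef_pos']-[.5378,.0693,0])@ex, (s['eef_pos']-[.5378,.0693,0])@[.1805,.983,0])
S=optics.read_camera('side')
b=cv2.resize(S['color'][130:330,210:450],(720,600),interpolation=cv2.INTER_CUBIC);cv2.imwrite('pics/s6.png',b[:,:,::-1])
E
```

```text
time_s: 13.8
eef_pos: [0.6136, 0.0674, 0.0431]
ee_rot: [[-0.703, 0.186, 0.686], [0.129, 0.983, -0.135], [-0.699, -0.006, -0.715]]
force: [-0.0, -0.1, -0.5]
gripper_width: 0.0001
grip_force: 0.0
time_s: 14.3
eef_pos: [0.6498, 0.0589, 0.0435]
ee_rot: [[-0.703, 0.189, 0.686], [0.13, 0.982, -0.137], [-0.699, -0.007, -0.715]]
force: [0.6, -0.6, 0.5]
gripper_width: -0.0002
grip_force: 0.0
[ 0.0817  0.4118 -0.9333 -0.5294 -0.1934  0.1919] [-0.7143  0.0082  0.699 ] 0.11201253481636125 0.010044296984640632
```

View pics/s6.png

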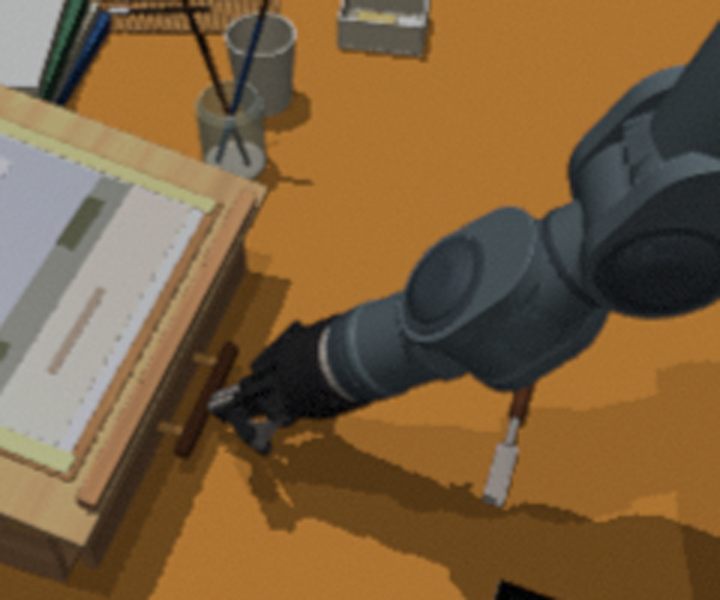

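The drawer is nearly home. The pull runs from (232,345) to (185,450) in the crop and the fingertip at (215,405) is just touching or short of it, with the board edge clear. I'll lower the tip a little to meet the bar's middle, then finish the push in small steps.

```bash
python3 -m pendant '[[[0.0055,-0.004,0.0055],[0,0,0],0],[[0,-0.004,0],[0,0,0],0],[[-0.0035,0,0.0035],[0,0,0],0],[[-0.0035,0,0.0035],[0,0,0],0],[[0,0,0],[0,0,0],0]]' && python3 -m pendant '[[[-0.0035,0,0.0035],[0,0,0],0],[[-0.0035,0,0.0035],[0,0,0],0],[[0,0,0],[0,0,0],0]]' && python3 -m pendant '[[[-0.002,0,0.002],[0,0,0],0],[[-0.002,0,0.002],[0,0,0],0],[[0,0,0],[0,0,0],0]]'
```

```text
time_s: 14.85
eef_pos: [0.6561, 0.0497, 0.0343]
ee_rot: [[-0.705, 0.188, 0.684], [0.13, 0.982, -0.136], [-0.697, -0.007, -0.717]]
force: [-1.0, -0.2, -0.8]
gripper_width: 0.0003
grip_force: 0.5
time_s: 15.15
eef_pos: [0.6666, 0.0482, 0.0348]
ee_rot: [[-0.704, 0.187, 0.685], [0.129, 0.982, -0.135], [-0.698, -0.007, -0.716]]
force: [0.2, 0.2, -0.9]
gripper_width: -0.0002
grip_force: 0.0
time_s: 15.45
eef_pos: [0.6716, 0.0472, 0.0345]
ee_rot: [[-0.704, 0.187, 0.685], [0.129, 0.982, -0.135], [-0.698, -0.007, -0.716]]
force: [-0.2, 0.6, -0.3]
gripper_width: 0.0001
grip_force: 0.3
```

```bash
for i in 1; do python3 -m pendant '[[[-0.0015,0,0.0015],[0,0,0],0],[[-0.0015,0,0.0015],[0,0,0],0],[[0,0,0],[0,0,0],0]]' | grep -E 'pos|force'; python3 -m pendant '[[[-0.0015,0,0.0015],[0,0,0],0],[[-0.0015,0,0.0015],[0,0,0],0],[[0,0,0],[0,0,0],0]]'| grep -E 'pos|force'; done
```

```text
eef_pos: [0.6717, 0.047, 0.0321]
force: [-12.8, 2.8, 8.4]
grip_force: 6.6
eef_pos: [0.6719, 0.0469, 0.0298]
force: [-27.0, 6.3, 16.2]
grip_force: 13.6
```

```bash
python3 -m pendant '[[[0.007,0,-0.007],[0,0,0],0],[[0.014,0,-0.014],[0,0,0],0],[[0.02,0,-0.02],[0,0,0],0],[[0.01,0,-0.02],[0,0,0],0],[[0,0,-0.03],[0,0,0],0]]'
python3 -m pendant '[[[0,0,-0.03],[0,0,0],0],[[0,0,-0.03],[0,0,0],0],[[0,0,-0.02],[0,0,0],0],[[0,0,0],[0,0,0],0]]'
python3 - <<'E'
from go import *
S=optics.read_camera('side');T=optics.read_camera('top')
a=cv2.resize(S['color'][120:330,210:450],(460,400),interpolation=cv2.INTER_CUBIC);b=cv2.resize(T['color'][120:240,180:340],(340,255),interpolation=cv2.INTER_CUBIC)
c=np.zeros((400,800,3),np.uint8);c[:,:460]=a;c[:255,460:]=b;cv2.imwrite('pics/f.png',c[:,:,::-1])
E
```

```text
time_s: 16.55
eef_pos: [0.5938, 0.0687, 0.0681]
ee_rot: [[-0.716, 0.192, 0.672], [0.132, 0.981, -0.14], [-0.686, -0.012, -0.727]]
force: [0.3, 0.2, -0.1]
gripper_width: 0.0
grip_force: 0.0
time_s: 16.95
eef_pos: [0.5478, 0.0833, 0.1339]
ee_rot: [[-0.717, 0.193, 0.669], [0.132, 0.981, -0.141], [-0.684, -0.013, -0.729]]
force: [1.0, 0.1, 0.4]
gripper_width: -0.0002
grip_force: 0.0
```

View pics/f.png

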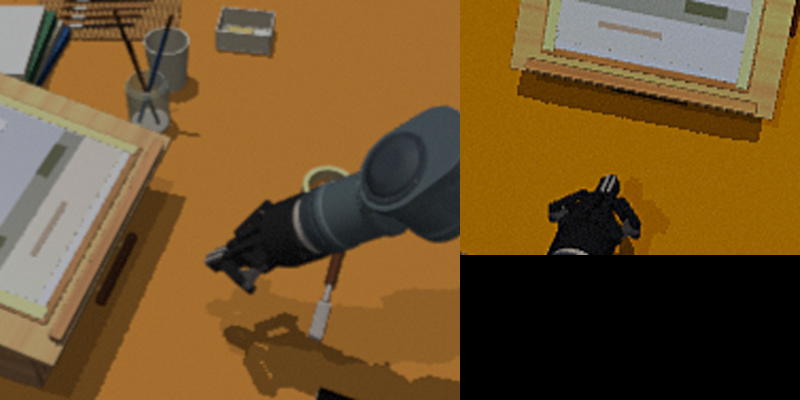

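The pull is under the board edge, from (134,235) to (100,303) in the left panel. The top view shows the drawer out of sight. I'll check the travel against the first measurement.

Run:
```python
from go import *
S=optics.read_camera('side');ex=np.array([.983,-.1805])
hsv=cv2.cvtColor(S['color'],cv2.COLOR_RGB2HSV)
# same feature as first picture: outer top corners of the pull (R 332.4,256.6 ; L 317.6,294.1)
for a,b in (((332.4,256.6),(280.5,243.0)),((317.6,294.1),(263,279.5))):
    p=plane(S,*a,.037)[:2];q=plane(S,*b,.037)[:2];print((q-p)@ex,(q-p)@[.1805,.983])
for v in range(246,278,5):
    print(v,[(u,S['color'][v,u].tolist()) for u in range(258,290,2) if S['color'][v,u].max()<75])
```

```text
0.14903472811177565 -0.0007240533054018444
0.1449127611161393 0.002078875299845717
246 [(270, [71, 58, 40]), (272, [66, 48, 27]), (274, [66, 42, 17]), (276, [36, 19, 8]), (278, [40, 23, 16]), (280, [37, 22, 8])]
251 [(270, [73, 50, 22]), (272, [55, 34, 14]), (274, [37, 19, 9]), (276, [33, 18, 10]), (278, [45, 26, 8])]
256 [(264, [69, 52, 35]), (270, [41, 23, 5]), (272, [37, 20, 14]), (274, [31, 17, 12]), (276, [57, 36, 14])]
261 [(264, [69, 51, 31]), (268, [35, 19, 9]), (270, [35, 16, 10]), (272, [30, 17, 8]), (274, [70, 45, 19])]
266 [(262, [70, 49, 25]), (264, [66, 40, 13]), (266, [38, 23, 16]), (268, [37, 21, 17]), (270, [29, 13, 2])]
271 [(262, [66, 45, 22]), (264, [38, 17, 10]), (266, [37, 19, 15]), (268, [37, 21, 10])]
276 [(260, [44, 28, 12]), (262, [39, 24, 16]), (264, [29, 16, 5]), (266, [48, 30, 11])]
```

```bash
python3 -c "
from rig import bot
print(bot.sign_off())"
```

```text
the job is handed in; nothing more can be done
None
```

I laid the tin flat, lid up, in the wide bay and let go of it, then pushed the drawer home until it stopped hard; I handed the job in at about 17 s, having seen no contact with the board or disturbance to anything else.

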